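# Load the grinder and close up the ledge caddies

### The job

The grinder has been left in the gap between the two steel caddies on the ledge. First stand it upright in the empty bay of the loose caddy (the one with the upright handle plate), then bring that caddy end to end against the fixed caddy so that the gap is closed, with the two in one straight line and their long edges flush. Keep the grinder and the spice tin upright, and leave the jar, the oil bottle and the salt bowl where they are.

Things in the scene. Friction and masses are not known exactly. Their poses are not given: they have to be found in the camera images.
- rack: Fixed caddy, screwed to the ledge, left or right of the gap: plain steel open tray, 110 (its x) by 200 (its y, lengthwise) by 32 mm high, walls 3 mm, no handle, a ceramic jar standing in it. Origin: centre of its underside, on the ledge top (20 mm above the worktop); z up. Its flat ends are at y = +100 and -100 mm.
- caddy_grip (a point): Loose caddy, 0.4 kg: steel tray of the same outline, walls and floor 3 mm; a divider makes two bays, 95 by 104 mm. Amid it an upright handle plate, 56 (x) by 10 mm (y), top edge 85 mm above the underside. Point: plate's centre, mid-caddy, 70 mm above the underside; x across, y along the caddy, z up. The -y bay is empty, a tin stands in the +y bay. Drag on the ledge when loaded: up to about 7 N.
- grinder_mid (a point): Chrome press-top grinder: upright cylinder 44 mm in diameter, 90 mm high, 0.2 kg, a narrow groove 66 to 76 mm above its foot; stands loose on the ledge in the gap between the caddies. Point: its centre, 45 mm above its foot; z up along its axis.
- tin_mid (a point): Small spice tin, 44 mm in diameter and 62 mm high, standing loose in the +y bay of the loose caddy. This point is its centre, 31 mm above its foot; z along its axis.
- jar_mid (a point): Bystander: white ceramic lidded jar, 82 mm in diameter, 111 mm high, standing in the fixed caddy. This point is on its axis, 50 mm above its foot.
- oil_mid (a point): Bystander: green glass oil bottle, 64 mm in diameter, 210 mm high, on the ledge. This point is on its axis, 100 mm above its foot.
- salt_mid (a point): Bystander: white salt bowl, 72 mm in diameter, 50 mm high, on the ledge beyond the caddies. This point is on its axis, 25 mm above its foot.

How it is judged:
By the outcome, as a careful person would: the job done as asked, in the order asked, and still so for the second after the job is handed in, with the robot touching nothing.
It also fails if it takes over 53 s, if anything falls off the work surface, if the arm or the gripper's body presses on something with over 40 N, if the wrist force passes 120 N, or if a joint passes its speed limit or range.

### The arm

A 6-joint arm with a two-finger parallel gripper is mounted at the origin on the work surface. World frame = base frame: x ahead of the robot, y to its left, z up, the work surface at z = 0. Lengths are in m, angles in rad, forces in N, time in s.
With the tool pointing down it reaches from about 0.275 to 0.825 m from the base axis. Payload 4.9 kg.
Tool frame: the origin (TCP) lies midway between the tips of the shut fingers; the grasp point (between the pads) lies 19 mm behind it (grip_point_offset is the distance from the TCP to the grasp point, in m); z points along the fingers, y is the line along which they close (so a half turn about z gives the same grasp; the last joint's range is limited). The gripper opens to 85 mm and grips with 20 to 120 N. Pads are 22 mm wide; open, the fingers measure 114 mm over their backs; the gripper's body (76 mm by 85 mm) begins 54 mm behind the grasp point. The pads swing forward as they close: fully open they stand 13 mm farther back than shut.
Start: joints at [1.119, 0.326, -0.193, 1.052, 0, 1.437], TCP at [0.172, 0.522, 0.231] pointing down, gripper open.
Joint ranges: [-2.65, 2.65], [-0.97, 1.79], [-1.3, 1.35], [-1.93, 2.1], [-1.47, 1.37], [-3.14, 3.14]. Speed limits (rad/s): [2.57, 2.57, 3.14, 3.14, 3.14, 3.14].

### API

Orientations are given as a rotation vector (axis times angle).
In Python, from cell import * gives the robot as it stands. Calls block until the motion is done:
- movep(position, orientation): joint-space move of the TCP to a pose.
- move_l(position, velocity=0.15, rot=None, until_force=None): straight line of the TCP; rot=None keeps the orientation; velocity is the mean speed in m/s. With until_force (N) it stops when the force on the tool has changed by that much, and returns True; else False.
- set_joints(angles): joint-space move.
- let_go() and grab(newtons=None): open the fingers fully, or close them until they stop; newtons is the grip in N (None keeps the last).
- sleep(seconds).
- ik(position, orientation): joint angles nearest the present ones, or None.
- get_state(): the state.
- grab_frame(name): name is "scene" or "top" or "wrist"; returns a dict with "img" (480x640x3 uint8, red, green, blue), "fx", "fy", "cx", "cy" (pixels), "k1" (the pictures are not rectified: a ray, as slopes to the right and down, at radius r is drawn at 1 + k1 r^2 times it, then the intrinsics apply), "cam_to_world" (4x4, takes a point from camera to world coordinates); the wrist camera has in their place "T_tool_cam" (4x4, takes a point from camera to tool coordinates, whose origin is the TCP and whose axes are the flange's). Camera axes: x right, y down, z forward; pixel columns grow to the right and rows downward; lengths in m; the calibration is good to about 2 mm. A picture is of the moment at which its call begins: read the wrist's pose just before it. There is no depth.
A pose or a line that the arm cannot do raises MotionError and nothing moves.
- sign_off(): hands the job in, once; it reports no verdict.
Trained networks look in the newest picture that a camera, given by its name, has taken for a name from the list of things; names that differ only in an ending like _2 or _b are one class to them, and where a whole thing is asked for, a point or a joint stands for the part that bears it (a point fixed in the world has none). Each returns a list of dicts, best first, with "score" (0 to 1); they miss things now and then, are a little off and sometimes report something else, mostly with a low value. They report only what shows in the picture. A call takes as long as a camera call.
- spot_in(camera, name): "centre" ([column, row] in pixels, amid what is visible of it).
- silhouettes(camera, name): "mask" (480x640 bool, what is visible of it) and "centre" ([column, row] in pixels, amid what is visible of it).
- tip_of(camera, name): "centre" ([column, row] in pixels: a listed point, or the origin of a listed thing).
The state is a dict: "clock": time; "q": joint angles; "joint_velocities": joint speeds; "tau": joint torques, N m; "position": TCP position; "eef_rot": TCP orientation; "contact_force": force on the tool from outside, world axes, zero at the start; "wrist_torque": the same for the moment, N m; "finger_gap": opening from 0.0 (shut) to 1.0 (fully open).
Only numpy, scipy, OpenCV 4.12 (cv2) and the standard library are available. Lean on these libraries where they do the work, as an engineer would, in place of code of your own. Each camera call takes 0.05 s, during which the arm holds its last target. There are 200 camera calls.

## Working session

There is one attempt and no reset: what is moved stays moved. The work goes in short steps, each a Python script; the robot and the scene stay as the last script left them, time stands still between calls to the robot, and variables do not carry over. Pictures are saved under pics/ and viewed, on a budget of 10 in all, crops included, one or two more only if the job needs it, and the job is handed in when it is done.

```bash
mkdir -p pics
cat > h.py <<'E'
from cell import *
import numpy as np, cv2
from scipy.spatial.transform import Rotation as R
def cam(name):
    s=get_state(); f=grab_frame(name)
    if name=="wrist":
        T=np.eye(4);T[:3,:3]=R.from_rotvec(s["eef_rot"]).as_matrix();T[:3,3]=s["position"]
        f["cam_to_world"]=T@np.array(f["T_tool_cam"])
    return f
def ray(f,px):
    K=np.array([[f["fx"],0,f["cx"]],[0,f["fy"],f["cy"]],[0,0,1.]])
    p=cv2.undistortPoints(np.array([[px]],float),K,np.array([f["k1"],0,0,0.]))[0,0]
    T=np.array(f["cam_to_world"]); d=T[:3,:3]@np.array([p[0],p[1],1]); return T[:3,3],d/np.linalg.norm(d)
def atz(f,px,z):
    o,d=ray(f,px); return o+d*(z-o[2])/d[2]
def tri(rs):
    A=sum(np.eye(3)-np.outer(d,d) for o,d in rs); b=sum((np.eye(3)-np.outer(d,d))@o for o,d in rs)
    p=np.linalg.solve(A,b); return p,max(np.linalg.norm(np.cross(p-o,d)) for o,d in rs)
def save(f,n): cv2.imwrite("pics/"+n,f["img"][:,:,::-1])
E
python3 - <<'E'
from h import *
s=get_state(); print(s["clock"],s["position"],s["eef_rot"],s["finger_gap"])
F={c:cam(c) for c in("scene","top","wrist")}
for c in F: print(c,np.round(F[c]["cam_to_world"],3).tolist(),F[c]["fx"],F[c]["k1"])
cv2.imwrite("pics/a.png",F["scene"]["img"][:,:,::-1]);cv2.imwrite("pics/b.png",F["top"]["img"][:,:,::-1])
zs=dict(rack=.02,caddy_grip=.09,grinder_mid=.065,tin_mid=.054,jar_mid=.073,oil_mid=.12,salt_mid=.045)
for n,z in zs.items():
    rs=[]
    for c in F:
        t=tip_of(c,n)
        for k in t[:2]: print(n,c,round(k["score"],2),np.round(k["centre"]),np.round(atz(F[c],k["centre"],z),4))
        if t and t[0]["score"]>.5: rs.append(ray(F[c],t[0]["centre"]))
    if len(rs)>1: print("  tri",np.round(tri(rs),4) if 0 else tri(rs))
print(get_state()["clock"])
E
```

```text
0.0 [0.17159047 0.52193347 0.2305099 ] [-4.96998925e-01 -3.10152373e+00  2.58199227e-03] 0.9993946319016772
scene [[-0.559, 0.583, -0.589, 1.435], [0.829, 0.385, -0.405, 0.625], [-0.009, -0.715, -0.699, 1.059], [0.0, 0.0, 0.0, 1.0]] 605.7885506237214 -0.20499884182923425
top [[-0.026, -0.999, 0.047, 0.566], [-1.0, 0.026, -0.007, 0.081], [0.006, -0.048, -0.999, 1.019], [0.0, 0.0, 0.0, 1.0]] 473.4274164573985 -0.09097318179096173
wrist [[0.313, 0.903, 0.295, 0.094], [0.95, -0.297, -0.099, 0.548], [-0.002, 0.311, -0.95, 0.373], [0.0, 0.0, 0.0, 1.0]] 337.4124569475598 -0.05906308633461768
rack scene 0.61 [385. 281.] [0.5705 0.2275 0.02  ]
caddy_grip scene 0.87 [245. 182.] [ 0.5254 -0.2153  0.09  ]
caddy_grip top 0.58 [450. 271.] [ 0.5314 -0.2067  0.09  ]
  tri (array([ 0.53273863, -0.20588308,  0.09844007]), np.float64(0.002009591402567525))
grinder_mid scene 0.79 [327. 214.] [0.493  0.0142 0.065 ]
grinder_mid top 0.62 [342. 289.] [0.5003 0.0072 0.065 ]
  tri (array([0.49792892, 0.01158934, 0.06766992]), np.float64(0.004868775880190288))
tin_mid scene 0.61 [257. 205.] [ 0.5488 -0.1606  0.054 ]
tin_mid top 0.82 [421. 259.] [ 0.555  -0.1568  0.054 ]
  tri (array([ 0.55512346, -0.15504183,  0.06113352]), np.float64(2.75283907671251e-07))
jar_mid scene 0.66 [389. 266.] [0.5688 0.2319 0.073 ]
jar_mid top 0.69 [232. 260.] [0.5642 0.2256 0.073 ]
  tri (array([0.56339888, 0.22789281, 0.06584247]), np.float64(0.0014341774702167872))
oil_mid scene 0.93 [470. 275.] [0.54   0.4084 0.12  ]
oil_mid top 0.84 [131. 279.] [0.5328 0.4136 0.12  ]
  tri (array([0.53483243, 0.410778  , 0.11798994]), np.float64(0.003961830263091752))
salt_mid scene 0.84 [288. 300.] [0.7591 0.086  0.045 ]
salt_mid scene 0.7 [327. 212.] [ 0.4672 -0.0016  0.045 ]
salt_mid top 0.61 [298. 165.] [0.7567 0.0904 0.045 ]
  tri (array([0.75806709, 0.08830038, 0.04513265]), np.float64(0.002513085796291311))
1.2
```

View pics/a.png

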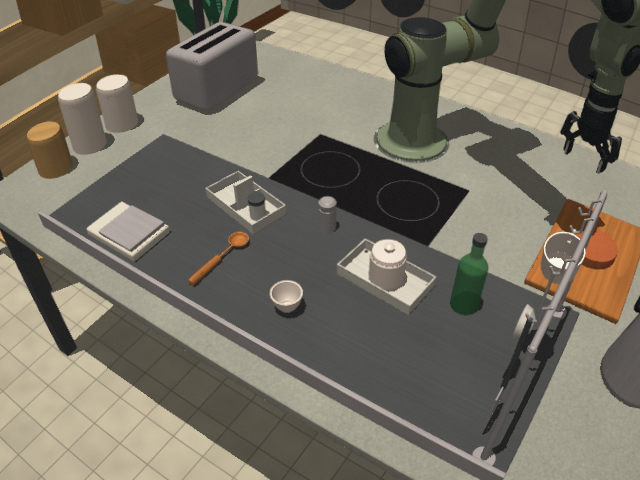

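View pics/b.png

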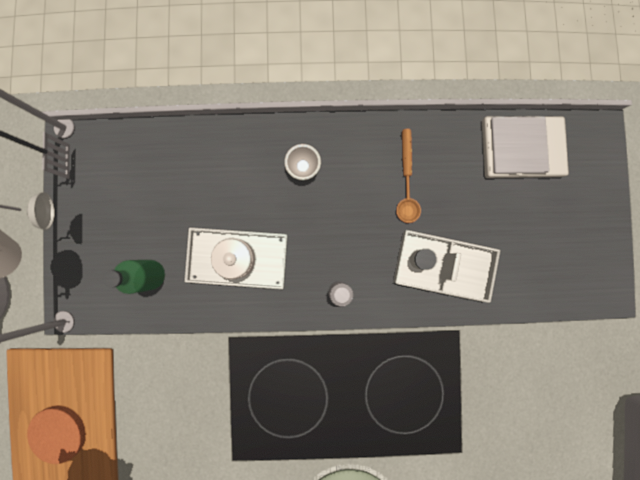

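Seen in top view: rack with jar at (237,259), grinder at (341,295), loose caddy at (448,265) with plate at (450,265), tin at (424,260) and spoon bowl at (408,210). The empty bay is on the right, the -y side. I'll go above the gap and take a close look.

```bash
cat >> h.py <<'E'
def down(psi,flip=False):  # tool y along direction psi (rad) (flip: opposite)
    p=(-np.pi/4 if flip else np.pi/4)+psi/2
    return np.pi*np.array([np.cos(p),np.sin(p),0])
E
python3 - <<'E'
from h import *
for fl in(0,1):
    for p in([.53,-.03,.26],[.49,.0,.06],[.54,-.27,.1],[.56,0.03,.09]):
        q=ik(p,down(-.12,fl)); print(fl,p,None if q is None else np.round(q,2))
movep([.53,-.03,.26],down(-.05,ik([.53,-.03,.26],down(-.05,0)) is None))
f=cam("wrist"); save(f,"c.png"); s=get_state(); print(s["clock"],s["q"])
for n,z in dict(rack=.02,caddy_grip=.09,grinder_mid=.065,tin_mid=.054).items():
    for k in tip_of("wrist",n)[:2]: print(n,round(k["score"],2),np.round(k["centre"]),np.round(atz(f,k["centre"],z),4))
import pickle; pickle.dump({k:f[k] for k in f},open("c.pkl","wb"))
for n in("rack","caddy_grip"):
    for k in silhouettes("wrist",n)[:1]: np.save(n+"_m.npy",k["mask"]); print(n,k["score"],k["mask"].sum())
E
```

```text
0 [0.53, -0.03, 0.26] [-0.2   0.27 -0.19  1.11  0.    1.5 ]
0 [0.49, 0.0, 0.06] [-0.15  0.41 -0.57  0.59  0.    1.54]
0 [0.54, -0.27, 0.1] [-0.59  0.54 -0.22  0.81  0.    1.1 ]
0 [0.56, 0.03, 0.09] [-0.08  0.48 -0.35  0.74  0.    1.61]
1 [0.53, -0.03, 0.26] [-0.2   0.27 -0.19  1.11  0.   -1.65]
1 [0.49, 0.0, 0.06] [-0.15  0.41 -0.57  0.59  0.   -1.6 ]
1 [0.54, -0.27, 0.1] [-0.59  0.54 -0.22  0.81  0.   -2.04]
1 [0.56, 0.03, 0.09] [-0.08  0.48 -0.35  0.74  0.   -1.53]
3.6 [-1.94157217e-01  2.72909107e-01 -1.92213185e-01  1.10579107e+00
  2.22312154e-04  1.42515888e+00]
caddy_grip 0.71 [333. 374.] [ 0.5338 -0.2111  0.09  ]
grinder_mid 0.6 [281. 173.] [0.4918 0.0126 0.065 ]
tin_mid 0.97 [348. 316.] [ 0.5546 -0.1582  0.054 ]
tin_mid 0.65 [541.  95.] [0.7519 0.0775 0.054 ]
caddy_grip 0.58 10905
```

View pics/c.png

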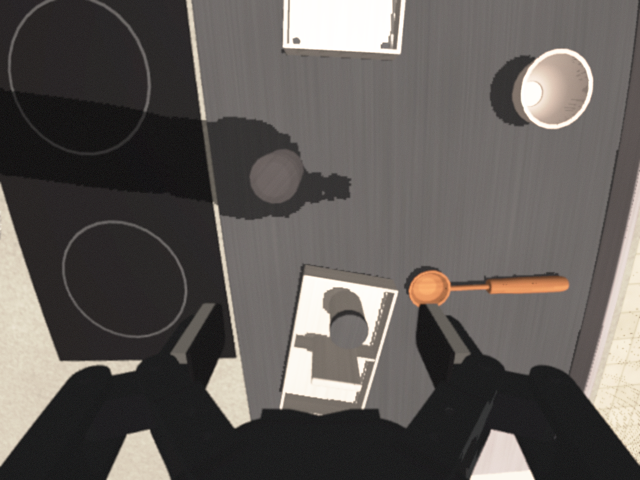

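Wrist view: image up is +y. The rack's near rim runs (284,47)-(401,53), the grinder is at (277,176), the loose caddy's +y rim is around (304,272)-(398,290) and its plate is at about (335,348). I'll pick up the grinder now and make enlarged crops for the caddy corners.

Run:
```python
from h import *
c=cv2.imread("pics/c.png");b=cv2.imread("pics/b.png")
def z(i,x,y,w,h,k): return cv2.resize(i[y:y+h,x:x+w],(w*k,h*k),interpolation=cv2.INTER_CUBIC)
out=np.zeros((600,800,3),np.uint8)
a=z(b,180,222,113,72,3); out[:216,:339]=a
a=z(b,390,226,115,82,4); out[220:548,:460]=a
a=z(c,275,25,140,45,3)[:,:400]; out[:135,345:745]=a
a=z(c,275,255,130,160,2)[:,:]; out[225:545,480:740]=a
cv2.imwrite("pics/d.png",out)
O=down(-.05); p=np.array([.494,.012])
movep([*p,.15],O); move_l([*p,.051],.15)
grab(40); s=get_state(); print(s["finger_gap"],s["position"],s["contact_force"],s["clock"])
move_l([*p,.20],.2); f=cam("wrist"); save(f,"e.png"); s=get_state(); print(s["finger_gap"],s["contact_force"],s["clock"])
for k in tip_of("wrist","grinder_mid")[:1]: print(k,atz(f,k["centre"],.215))
```

```text
0.504053815791109 [0.49420783 0.01202045 0.05179876] [-1.72521154  0.01783086  4.75400882] 5.7333
0.5042668927215389 [-0.01726988 -0.44456353 -1.70814964] 6.675
{'centre': [323.8, 323.7], 'score': 0.82} [0.49337553 0.01304972 0.215     ]
```

View pics/d.png

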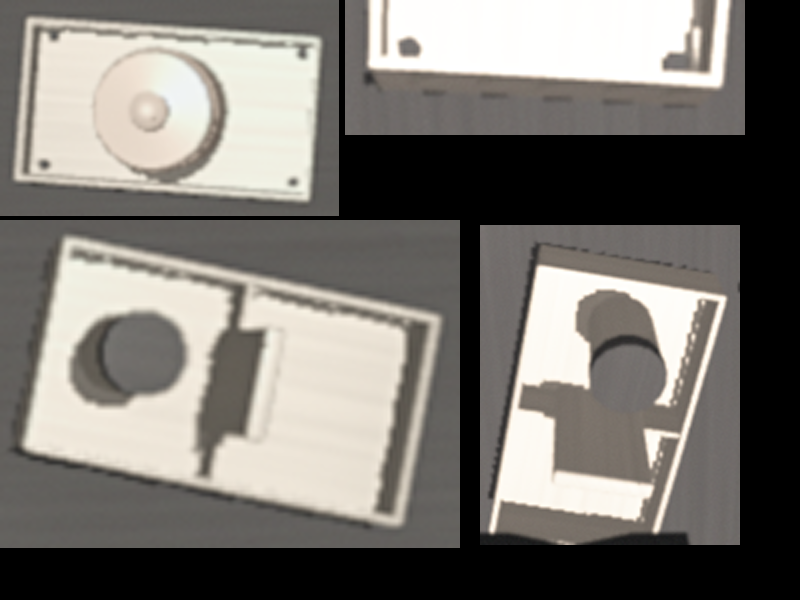

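View pics/e.png

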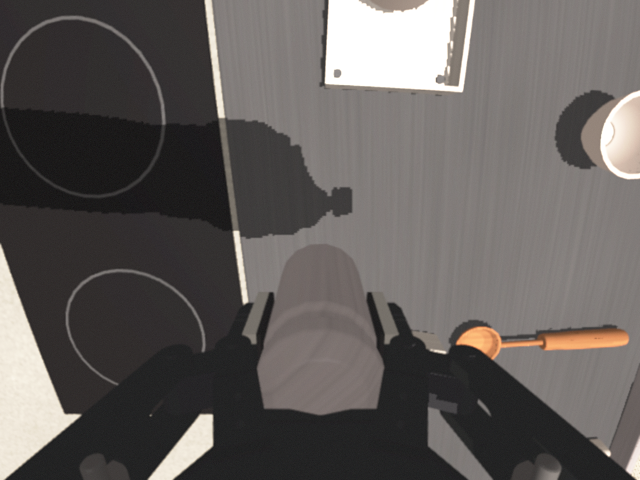

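The grinder is held upright. The crops give the rim corners of both caddies, so I can fit their poses.

```bash
cat >> h.py <<'E'
from scipy.optimize import least_squares
def fitrect(obs,x0):  # obs: list of (local xy, world xy)
    def r(p):
        c,s=np.cos(p[2]),np.sin(p[2]); Rm=np.array([[c,-s],[s,c]])
        return np.concatenate([(p[:2]+Rm@np.array(l)-w[:2]) for l,w in obs])
    q=least_squares(r,x0); return q.x,q.fun.reshape(-1,2)
A,B,C,D=(.055,.1),(.055,-.1),(-.055,-.1),(-.055,.1)
E
cat > fit.py <<'E'
from h import *
import pickle
w=pickle.load(open("c.pkl","rb")); t=cam("top")
P=lambda f,l:[np.array(atz(f,p,.052)) for p in l]
rt=P(t,[(189.3,227.7),(287,234.3),(283.3,289),(184.7,282)]); rw=P(w,[(400.7,54),(282.7,48.3)])
ct=P(t,[(405.75,230),(500,249.75),(490.75,302.5),(395.3,284)]); cw=P(w,[(398.5,291),(304,275),(280.5,407.5)])
np.set_printoptions(precision=4,suppress=True)
print(np.array(rt)[:,:2],np.array(rw)[:,:2],np.array(ct)[:,:2],np.array(cw)[:,:2],sep="\n")
print(fitrect(list(zip([A,B,C,D],rt)),[.56,.23,0]))
print(fitrect(list(zip([A,B,C,D],ct)),[.53,-.2,-.1]))
print(fitrect(list(zip([A,D],cw)),[.53,-.2,-.1]))
print(fitrect(list(zip([B,C],rw)),[.53,-.2,-.1]))
E
python3 fit.py
```

```text
[[0.6321 0.3163]
 [0.6134 0.1157]
 [0.5021 0.126 ]
 [0.5211 0.3276]]
[[0.6119 0.1176]
 [0.5011 0.1276]]
[[ 0.616  -0.1284]
 [ 0.57   -0.3255]
 [ 0.4615 -0.3015]
 [ 0.506  -0.1031]]
[[ 0.6143 -0.1294]
 [ 0.5066 -0.1038]
 [ 0.4628 -0.2946]]
(array([ 0.5672,  0.2214, -0.094 ]), array([[-0.0008, -0.0005],
       [-0.0009,  0.0009],
       [ 0.0009,  0.001 ],
       [ 0.0008, -0.0015]]))
(array([ 0.5384, -0.2146, -0.2244]), array([[-0.0018, -0.001 ],
       [-0.0002,  0.0011],
       [ 0.001 ,  0.0016],
       [ 0.001 , -0.0018]]))
(array([ 0.5373, -0.2139, -0.2334]), array([[-0.0003,  0.0001],
       [ 0.0003, -0.0001]]))
(array([ 0.5655,  0.2222, -0.0895]), array([[-0.0006,  0.0001],
       [ 0.0006, -0.0001]]))
```

Run:
```python
from h import *
g=np.array([.5262,-.2646]); O=down(-.229)
movep([*g,.16],O); move_l([*g,.075],.15)
r=move_l([*g,.052],.04,until_force=4); s=get_state(); print(r,s["position"],s["contact_force"])
let_go(); print(get_state()["contact_force"])
move_l([*g,.17],.2)
# view back from +y side toward caddy
movep([.53,-.14,.24],down(-.229)); f=cam("wrist"); save(f,"f.png"); print(get_state()["clock"])
for n,z in dict(caddy_grip=.09,grinder_mid=.068,tin_mid=.054).items():
    for k in tip_of("wrist",n)[:2]: print(n,round(k["score"],2),np.round(k["centre"]),np.round(atz(f,k["centre"],z),4))
```

```text
True [ 0.52614363 -0.26460753  0.05462461] [-0.62265881  1.33124857  5.02882362]
[ 0.97125122  0.99231347 -0.22004736]
11.0083
caddy_grip 0.95 [346. 288.] [ 0.5382 -0.2065  0.09  ]
grinder_mid 0.67 [344. 332.] [ 0.5248 -0.2681  0.068 ]
tin_mid 0.81 [350. 225.] [ 0.5545 -0.1569  0.054 ]
```

View pics/f.png

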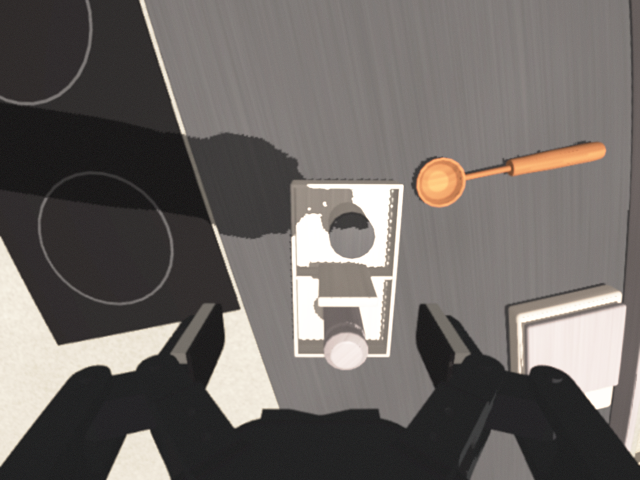

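The grinder stands in the -y bay with its top at (346,350). The plate's top edge is at (347,301) and the caddy rim corners are (292,183), (403,186), (388,356) and (295,355). Next I'll refit, grip the plate across its width and drag the caddy to a stop 25 mm short.

Run:
```python
from h import *
np.set_printoptions(precision=4,suppress=True)
f=cam("wrist")
ob=[(l,atz(f,p,.052)) for l,p in zip([A,B,C,D],[(403,185),(389,356),(294,356),(292,182)])]
p,res=fitrect(ob,[.54,-.21,-.2]); print(p,res.tolist(),atz(f,(347,301.5),.105))
p=np.array(p)
if abs(p[:2]-[.538,-.2143]).max()>.008: raise SystemExit
p=(p+[.538,-.2143,-.229])/2
O=down(p[2]); movep([*p[:2],.16],O); move_l([*p[:2],.066],.12)
grab(80); s=get_state(); print(s["finger_gap"],s["position"],s["contact_force"],s["clock"])
yr=-.0925; u=np.array([-np.sin(yr),np.cos(yr)]); t=np.array([.5663,.2218])-u*.225
move_l([*t,.066],.09,rot=down(yr)); s=get_state(); print(s["finger_gap"],s["position"],s["contact_force"],s["wrist_torque"],s["clock"])
f=cam("wrist"); save(f,"g.png")
i=cv2.imread("pics/g.png")
import pickle; pickle.dump(f,open("g.pkl","wb"))
```

```text
[ 0.537  -0.2143 -0.2413] [[0.0009287157101621757, 0.0003463284683267731], [-0.0006186540692763032, -7.803016045793143e-05], [0.0005620443909545303, 0.0006180046853131449], [-0.0008721060318405138, -0.0008863029932727057]] [ 0.5358 -0.2139  0.105 ]
0.6389148694549928 [ 0.5383 -0.2147  0.0672] [-0.0635  0.0478  5.8446] 13.05
0.6419428689454413 [ 0.5467 -0.004   0.0672] [-0.6418 -5.934   7.0218] [-0.9319  0.3873  0.1316] 15.5583
```

View pics/g.png

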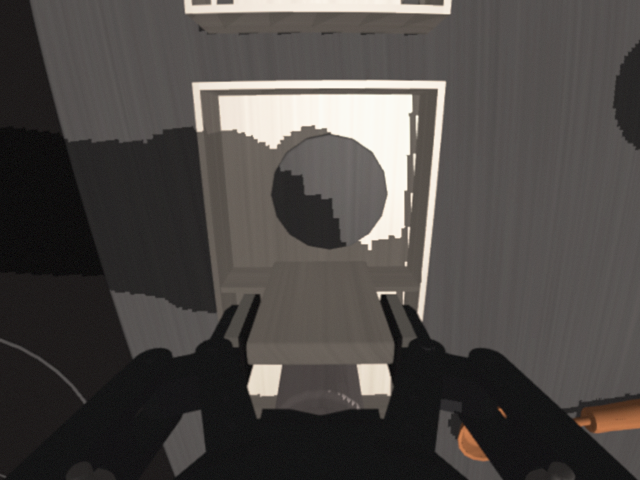

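The plate is gripped and the caddy has been dragged in, with the grinder still in place. The rack's rim corners are (186,13) and (450,15), against (193,84) and (445,84) for the caddy. I'll compute the offset in the rack frame.

Run:
```python
from h import *
import pickle
np.set_printoptions(precision=4,suppress=True)
f=pickle.load(open("g.pkl","rb")); g=cv2.cvtColor(f["img"],cv2.COLOR_RGB2GRAY)
def sub(p):
    return p
W=[atz(f,p,.052)[:2] for p in [(186,13),(450,15),(193,83),(445,84)]]
print(np.array(W))
for a,b in((0,1),(2,3)):
    d=W[b]-W[a]; print("yaw",np.arctan2(d[1],d[0]),"len",np.linalg.norm(d))
yr=-.0925; M=np.array([[np.cos(yr),np.sin(yr)],[-np.sin(yr),np.cos(yr)]])
print(np.array(W)@M.T)
out=np.vstack([cv2.resize(f["img"][:110,170:290,::-1],None,fx=3,fy=3,interpolation=2),]);o2=cv2.resize(f["img"][:110,380:470,::-1],None,fx=3,fy=3,interpolation=2)
cv2.imwrite("pics/h.png",np.hstack([out,o2]))
```

```text
[[0.5018 0.1287]
 [0.611  0.1177]
 [0.4997 0.1013]
 [0.6087 0.0907]]
yaw -0.10049528841127553 len 0.10974319575801683
yaw -0.09739853769736126 len 0.10953766158843346
[[0.4878 0.1745]
 [0.5975 0.1736]
 [0.4882 0.1471]
 [0.5978 0.1465]]
```

View pics/h.png

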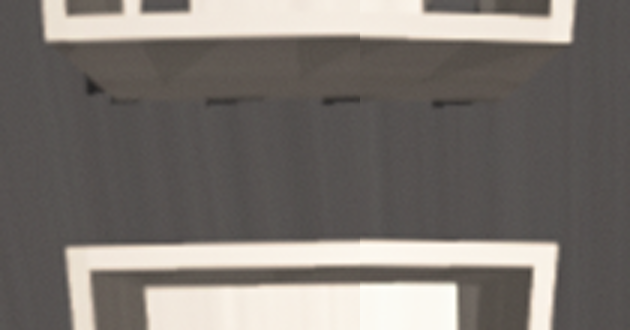

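Lateral offset is about 0.4 mm and the yaw difference about 3 mrad. I'll close the 27 mm gap under force watch.

Run:
```python
from h import *
np.set_printoptions(precision=4,suppress=True)
yr=-.0925; u=np.array([-np.sin(yr),np.cos(yr)]); t=np.array([.5663,.2218])-u*.225
p0=get_state()["position"]
t2=t+u*.036
r=move_l([*t2,.066],.03,until_force=9,rot=down(yr-.001)); s=get_state()
print(r,(s["position"]-p0)[:2]@u,s["position"],s["contact_force"],s["wrist_torque"],s["clock"])
f=cam("wrist"); save(f,"i.png")
```

```text
True 0.026471416228074834 [0.5488 0.0224 0.0672] [ 0.345  -1.1737  4.2988] [ 0.0194  0.1105 -0.2181] 16.4917
```

View pics/i.png

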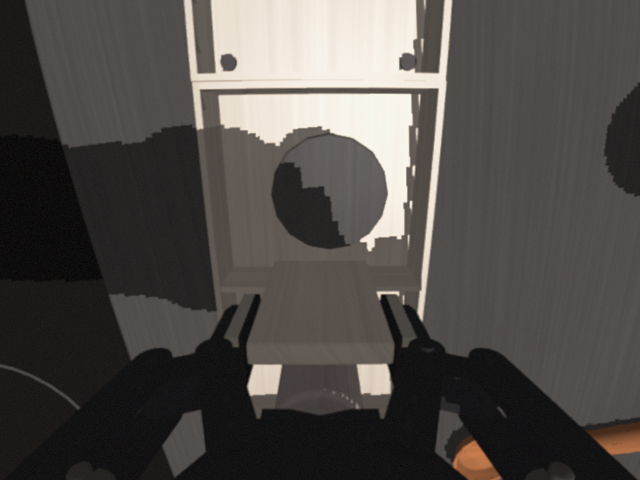

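The caddy looks seated: the rims meet at row ~82, left edges 191/194 and right edges 447/445. I'll give it one firm push to be sure, then take a zoomed crop.

Run:
```python
from h import *
np.set_printoptions(precision=4,suppress=True)
yr=-.0925; u=np.array([-np.sin(yr),np.cos(yr)])
p0=get_state()["position"]; 
r=move_l([*(p0[:2]+u*.006),.066],.02,until_force=15,rot=down(yr-.001)); s=get_state()
print(r,(s["position"]-p0)[:2]@u,s["contact_force"],s["wrist_torque"],s["clock"])
f=cam("wrist"); i=f["img"][:,:,::-1]
cv2.imwrite("pics/j.png",np.hstack([cv2.resize(i[40:130,175:225],None,fx=6,fy=6,interpolation=2),cv2.resize(i[40:130,415:465],None,fx=6,fy=6,interpolation=2)]))
```

```text
True -8.09354977544862e-05 [-2.0421 -2.1566  3.9788] [ 0.1357 -0.0743 -0.0447] 16.8
```

View pics/j.png

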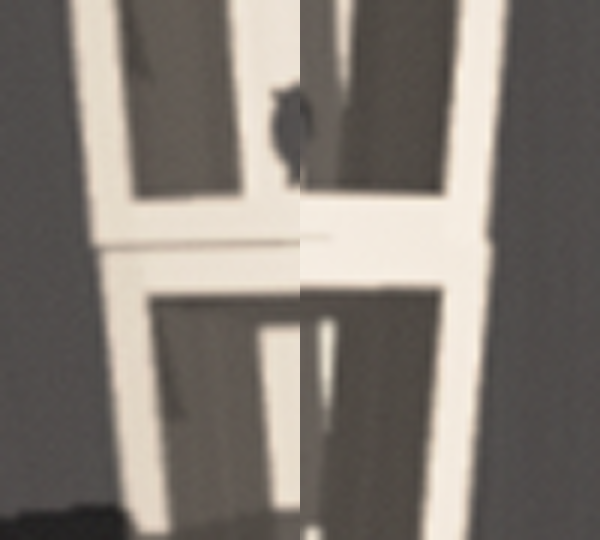

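The rims are touching. Lateral step is about 0.4 mm, with only a hairline line (<0.3 mm) at the left edge. I'll release, retreat and check.

Run:
```python
from h import *
np.set_printoptions(precision=4,suppress=True)
let_go(); p=get_state()["position"]; print(p)
move_l([*p[:2],.20],.12); movep([.52,.09,.27],down(-.0925))
f=cam("wrist"); t=cam("top")
cv2.imwrite("pics/k.png",np.hstack([cv2.resize(f["img"][:,:,::-1],(800,600))[:400],])); 
a=cv2.resize(f["img"][:,:,::-1],(480,360)); b=cv2.resize(t["img"][200:320,100:420,::-1],None,fx=2.5,fy=2.5,interpolation=2)
o=np.zeros((600,800,3),np.uint8); o[:300]=b; o[300:600,:640]=f["img"][100:400,:,::-1]; cv2.imwrite("pics/k.png",o)
T=cam("scene")
for n,z in dict(oil_mid=.12,salt_mid=.045,jar_mid=.073,grinder_mid=.068,tin_mid=.054,caddy_grip=.09).items():
    for c,F in(("top",t),("scene",T)):
        for k in tip_of(c,n)[:1]: print(n,c,round(k["score"],2),np.round(atz(F,k["centre"],z),4))
print(get_state()["clock"])
```

```text
[0.5484 0.0223 0.0668]
oil_mid top 0.83 [0.5344 0.4095 0.12  ]
oil_mid scene 0.55 [0.5397 0.4073 0.12  ]
salt_mid top 0.83 [0.7588 0.0887 0.045 ]
salt_mid scene 0.57 [0.756  0.0813 0.045 ]
jar_mid top 0.75 [0.5642 0.228  0.073 ]
jar_mid scene 0.57 [0.5774 0.2266 0.073 ]
grinder_mid top 0.79 [ 0.5456 -0.0351  0.068 ]
grinder_mid scene 0.74 [ 0.5477 -0.0212  0.068 ]
tin_mid scene 0.9 [0.5659 0.0803 0.054 ]
caddy_grip top 0.74 [0.5467 0.0268 0.09  ]
caddy_grip scene 0.95 [0.5341 0.0223 0.09  ]
19.7667
```

View pics/k.png

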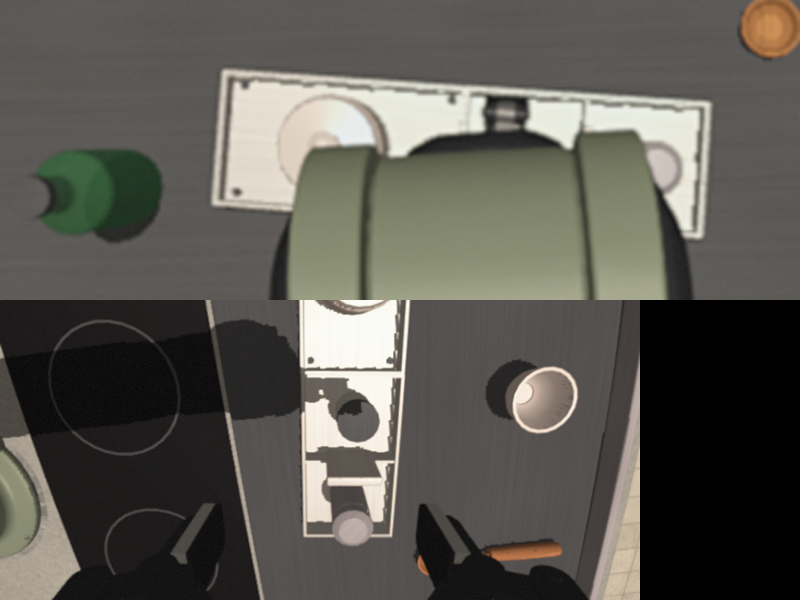

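The two caddies form one straight line: the top edge runs unbroken from (222,70) to (710,102) and the joint is closed at row 373. The grinder and tin are upright, and the bystanders show no sign of having moved. Handing in.

```bash
python3 -c "
from h import *
sign_off()"
```

```text
the job is handed in; nothing more can be done
```

The grinder now stands upright in the empty bay of the loose caddy, and that caddy sits end to end against the fixed one with the gap closed. I placed the grinder first, then gripped the handle plate and slid the caddy along the ledge until it touched. The robot was clear of everything when I handed in, at about 20 s of the 53 s allowed.

**Alignment:** just before release, the wrist close-up showed the ends touching. The side step was about 0.4 mm, and a hairline dark line (under 0.3 mm) showed at the left edge. After release, the long edges still ran in one straight line and the grinder and tin stood upright.

**Bystanders:** the top camera put the oil bottle, salt bowl and jar within about 4 mm of where they started.

**Checks that disagreed or fell short:**
- The scene camera's point estimates differed from the top camera's by up to about 14 mm. I put this down to network error, because the pictures themselves showed nothing out of place.
- The final firm push stopped on its force limit without moving the caddy, and the force read afterwards was only about 2 N. I therefore relied on the pictures to confirm contact.
- In the last top view the arm hid part of the joint, and the tin was found only by the scene camera.

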